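# Hold the red spring clip open astride the recipe card

### The job

Squeeze the red spring clip open by its two wings, lift it off the front edge of the wooden recipe box, and bring its gaping jaws down over the middle of the top edge of the recipe card in the wooden stand, one jaw in front of the card and one behind, well down over the edge but touching the card nowhere. Finish while still holding the clip squeezed wide open there, so that I can slip my shopping list in behind the card before it is let go. Do not shove the box or the stand, and leave the mug, the spice jar and the tomato alone.

Things in the scene. Friction and masses are not known exactly. Their poses are not given: they have to be found in the camera images.
- clip: Red plastic bag clip, steel pin and coil spring, 56 g, 60 mm wide along the edge it bites. Origin: middle of the pin. x is the direction in which the jaws part, y runs along the pin (the bitten edge), z from the jaws to the wings, upward at the start. The jaws hang 48 mm below the pin and are hollow between, up to 4 mm below it. If the grip is relaxed the spring snaps them shut.
- clip_wings (a point): Where to squeeze: midway between the two wings, 24 mm above the pin. The wings are flat plates 40 mm wide (along y) in a V, 8 to 42 mm above the pin. At their tops they measure 37 mm over the outside at the start; squeezed together (along x) fully home they stand parallel, 17 mm over the outside.
- clip_a (a joint): Opening angle of the clip's -x jaw; the other opens alike. 0 = shut, about 0.05 = biting the 4 mm box wall, 0.28 rad = wings squeezed home against a firm stop, lips then 27 mm apart. The spring needs 5 to 12 N on each wing, so a grip of 20 N or more opens it fully.
- tip_a (a point): Lower inner edge of the jaw lip on the clip's -x side, at the middle of its width, 48 mm below the pin.
- tip_b (a point): Lower inner edge of the jaw lip on the clip's +x side, at the middle of its width, 48 mm below the pin.
- recipe_box: Open-topped light wooden index box, 100 x 165 x 85 mm (x, y, z), walls 4 mm, 0.8 kg, loose on the worktop, left or right of the stand; cards stand in its rear half, none above 86 mm. Origin: centre of its underside; the front, with a small brass label frame, faces -x. The clip starts biting the front wall, its lips 30 mm below the rim.
- box_rim (a point): Middle of the top edge of the box's front wall, 85 mm above the worktop.
- recipe_stand: Wooden block 64 x 168 x 28 mm (x, y, z), 0.8 kg, standing loose on the worktop, with a stiff laminated cream recipe card fixed upright in its slot; origin at the centre of its underside. The card is 148 mm wide (along y), 3 mm thick (along x) and reaches from the block up to 121 mm above the worktop.
- card_top (a point): Middle of the card's top edge, centre of its thickness, 121 mm above the worktop; x is square to the card's face, y along the edge, z up.
- mug: Blue and white mug, 78 x 112 x 92 mm, a bystander on the right; origin at the centre of its underside.
- jar: Spice jar with red lid, 47 x 47 x 97 mm, a bystander behind the work; origin at the centre of its underside.
- tomato_0: Tomato, 69 x 69 x 71 mm, a bystander on the left; origin at the centre of its underside.

How it is judged:
By the outcome, as a careful person would: the job done as asked, in the order asked, and still so for the second after the job is handed in, while the arm keeps its last pose, push and grip.
It also fails if it takes over 43 s, if anything falls off the work surface, if the arm or the gripper's body presses on something with over 40 N, if the wrist force passes 120 N, or if a joint passes its speed limit or range.

### The arm

A 6-joint arm with a two-finger parallel gripper is mounted at the origin on a cart in front of the work surface, level with it; the furniture and walls round the work are solid. World frame = base frame: x ahead of the robot, y to its left, z up, the work surface at z = 0. Lengths are in m, angles in degrees, forces in N, time in s.
With the tool pointing down it reaches from about 0.35 to 0.975 m from the base axis. Payload 4.9 kg.
Tool frame: the origin (TCP) lies midway between the tips of the shut fingers; the grasp point (between the pads) lies 19 mm behind it; z points along the fingers, y is the line along which they close (so a half turn about z gives the same grasp; the last joint's range is limited). The gripper opens to 85 mm and grips with 20 to 120 N. Pads are 22 mm wide; open, the fingers measure 114 mm over their backs; the gripper's body (76 mm by 85 mm) begins 54 mm behind the grasp point. The pads swing forward as they close: fully open they stand 13 mm farther back than shut.
Start: joints at [67.666, 3.019, 92.412, -0, 84.569, -6.818], TCP at [0.167, 0.602, 0.231] pointing down, gripper open.
Joint ranges: [-172.51, 172.51], [-57.92, 126.97], [3.15, 148.05], [-58.71, 238.71], [5.1, 150.11], [-179.66, 179.66]. Speed limits (degrees/s): [147.25, 147.25, 180, 180, 180, 180].

### API

Orientations are given as [roll, pitch, yaw] about the fixed x, y, z axes, in that order (R = Rz(yaw) Ry(pitch) Rx(roll)).
In Python, from plant import arm gives the robot as it stands.
- The arm moves only by the tool hand_motion, called by a JSON object that holds its "api" and its "payload", one argument or row to a line. Schema: {"type":"object","properties":{"moves":{"type":"array","items":{"type":"object","properties":{"d":{"type":"array","items":{"type":"number"},"minItems":3,"maxItems":3},"turn_vec":{"type":"array","items":{"type":"number"},"minItems":3,"maxItems":3},"jaw":{"type":"number"}},"additionalProperties":false,"required":["jaw"]},"minItems":1,"maxItems":5},"clamp_n":{"type":"number"},"only":{"type":"string"},"quiet":{"type":"boolean"},"lines":{"type":"string"}},"required":["moves"],"additionalProperties":false}. moves is a list of rows, 1 to 5 of them, each an object with the fields d (a list: dx, dy, dz in shares of the most that a row can go, 1 being 62.5 mm), turn_vec (a list: a rotation vector rx, ry, rz in normalised numbers (1 is 180 degrees)), jaw (the finger opening in m); a field left out counts as zero (the opening has to be given); each row shifts and turns the commanded pose from where the row before left it, along the tool's axes as they then stand; what a row does not reach is not made up. A row lasts 1/8 s, in which the tool goes at most 0.0625 m and 10.7 degrees, less where a joint would pass 70% of its speed; a pose out of reach is approached as far as the arm can. The fingers move at their own pace and stop on an object; clamp_n is the grip in N (left out, the last holds). Time passes only in rows, so rows that do not move let the fingers close. The tool returns the time, the measured TCP pose, the force, the opening and the grip force at its end. only (a regular expression) keeps the lines of the reply that match it, lines (a string "A,B") keeps lines A to B, and quiet returns only ok. Input that does not fit is refused with a message, and nothing moves.
- arm.get_obs(): the state, without advancing time (a new reading comes with each control period).
- arm.read_camera(name): name is "scene" or "top" or "wrist"; returns the picture (420x560x3 uint8, red, green, blue); there is no depth.
- arm.get_calibration(name): a dict with "fx", "fy", "cx", "cy" (pixels), "position" and "rotation" of the camera in the world. Camera axes: x right, y up, looking along -z (the intrinsics and any distortion apply to the point x, -y, -z); pixel columns grow to the right and rows downward; lengths in m; the calibration is good to about 2 mm. A picture is of the moment at which its call begins: read the wrist's pose just before it. get_calibration takes no time and is no camera call; for the wrist camera it gives the pose at the moment of the call.
- arm.finish_job(): hands the job in; it is judged then, once.
The state is a dict: "t": time; "q": joint angles; "joint_vel": joint speeds; "joint_efforts": joint torques, N m; "tcp_pos": TCP position; "orientation": TCP orientation; "contact_force": force on the tool from outside, world axes, zero at the start; "moment": the same for the moment, N m; "finger_gap": finger opening in m; "grip_force": force on a finger pad.
Only numpy, scipy, OpenCV 4.12 (cv2) and the standard library are available. Lean on these libraries where they do the work, as an engineer would, in place of code of your own. Each camera call takes 0.05 s, during which the arm holds its last target. There are 200 camera calls.

## Working session

There is one attempt and no reset: what is moved stays moved. The work goes in short steps, Python scripts to look and compute and a tool call to move; the robot and the scene stay as the last step left them, time stands still between calls to the robot, and variables do not carry over. Pictures are saved under pics/ and viewed, at most 10 in all, crops included, and the job is handed in when it is done.

```bash
ls; mkdir -p pics
```

Run:
```python
from plant import arm
import cv2
o=arm.get_obs(); print(o)
for n in ("scene","top"):
    cv2.imwrite(f"pics/{n}0.png",arm.read_camera(n)[...,::-1]); print(n,arm.get_calibration(n))
print(arm.get_calibration("wrist"))
```

```text
pics
plant.py
{'t': 0.0, 'q': array([ 6.76677797e+01,  3.05806422e+00,  9.24920396e+01,  8.30704407e-04,
        8.45678746e+01, -6.81769259e+00]), 'joint_vel': array([ 0.03733768,  0.00751164,  0.06319456, -0.11252556, -0.00876558,
        0.00473851]), 'joint_efforts': array([ 2.15082626e-03, -3.93695855e+01, -3.70169449e+01,  9.99177701e-05,
        7.26430735e-03,  2.57403528e-06]), 'tcp_pos': array([0.16693061, 0.60165373, 0.23005484]), 'orientation': array([-1.79882954e+02, -1.48262314e-02,  1.64485378e+02]), 'contact_force': array([-0.76966109, -0.27043361,  0.56616182]), 'moment': array([-0.04090205,  0.02737676,  0.00776585]), 'grip_force': 0.0, 'finger_gap': 0.0854557959362267}
scene {'fx': 415.30678112601635, 'fy': 415.30678112601635, 'cx': 273.23059986307936, 'cy': 218.7051014372912, 'position': array([-0.11213037, -0.71684465,  0.73363737]), 'rotation': array([ 56.1944849 ,   1.31513748, -45.44076534])}
top {'fx': 457.87949196257676, 'fy': 457.87949196257676, 'cx': 275.2912177150433, 'cy': 213.09886295273776, 'position': array([ 0.24572287, -0.01473129,  1.48563819]), 'rotation': array([ 12.92447757,  -0.14122185, -93.94965047])}
{'fx': 296.2957827534294, 'fy': 296.2957827534294, 'cx': 281.2616105649646, 'cy': 205.99135254661547, 'position': array([0.09173431, 0.62266832, 0.37404253]), 'rotation': array([-17.41992104,   0.16930471,  74.48491905])}
```

View pics/scene0.png

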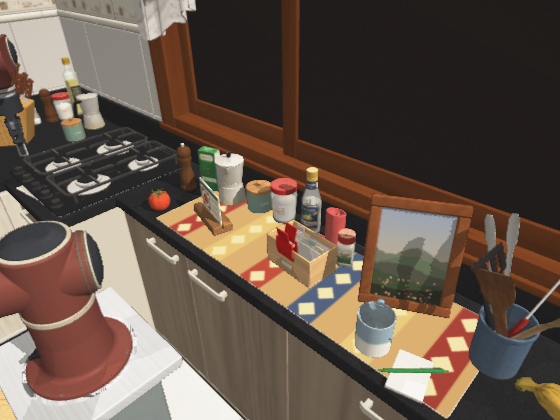

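View pics/top0.png

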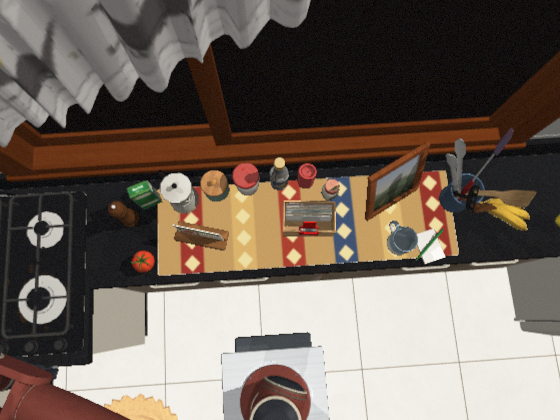

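The scene view shows the clip at about (287,238) on the box's front wall and the stand at about (212,212). In the top view they are at (309,228) and (201,236). Next I'll enlarge both in one composite.

Create h.py:
```python
import numpy as np, cv2
from scipy.spatial.transform import Rotation as R
def ray(c,p):
    d=R.from_euler('xyz',c['rotation'],degrees=True).apply([(p[0]-c['cx'])/c['fx'],-(p[1]-c['cy'])/c['fy'],-1.])
    return np.array(c['position']),d/np.linalg.norm(d)
def tri(obs):
    A=0;b=0;L=[]
    for c,p in obs:
        o,d=ray(c,p);P=np.eye(3)-np.outer(d,d);A=A+P;b=b+P@o;L.append((o,P))
    x=np.linalg.solve(A,b)
    return x,[round(1e3*np.linalg.norm(P@(x-o)),1) for o,P in L]
def onz(c,p,z):
    o,d=ray(c,p);return o+d*(z-o[2])/d[2]
def proj(c,X):
    v=R.from_euler('xyz',c['rotation'],degrees=True).inv().apply(np.array(X)-c['position'])
    return c['cx']-c['fx']*v[...,0]/v[...,2], c['cy']+c['fy']*v[...,1]/v[...,2]
def crop(im,x,y,w,h,s): return cv2.resize(im[y:y+h,x:x+w],None,fx=s,fy=s,interpolation=cv2.INTER_CUBIC)
```

Run:
```python
from h import *
t=cv2.imread('pics/top0.png');s=cv2.imread('pics/scene0.png')
a=np.hstack([crop(t,165,210,80,60,5),crop(t,270,190,80,60,5)])
b=np.hstack([crop(s,180,170,80,60,5),crop(s,260,210,80,60,5)])
cv2.imwrite('pics/c1.png',np.vstack([a,b]))
```

```text
(no output)
```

View pics/c1.png

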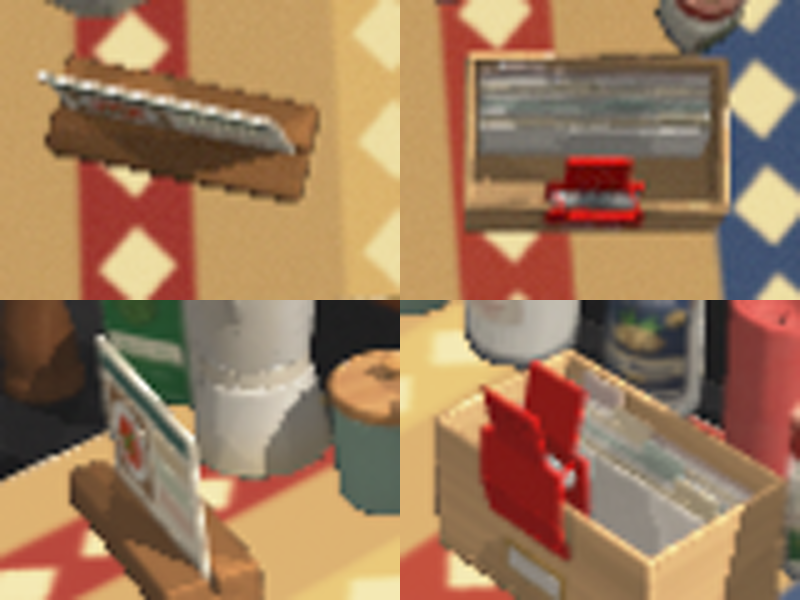

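Card top edge in the composite: top view (42,76)→(270,120), scene view (100,37)→(192,137). The box's rim corners and the clip's wing tops are also visible, so I'll triangulate.

Run:
```python
from h import *
from plant import arm
T=arm.get_calibration('top');S=arm.get_calibration('scene')
a=lambda x,y:(165+x/5,210+y/5); b=lambda x,y:(270+(x-400)/5,190+y/5)
c=lambda x,y:(180+x/5,170+(y-300)/5); d=lambda x,y:(260+(x-400)/5,210+(y-300)/5)
for n,p,q in [('cardL',a(42,76),c(100,337)),('cardR',a(270,120),c(193,437)),
 ('rwL',b(565,157),d(530,360)),('rwR',b(632,157),d(585,396)),
 ('fwL',b(565,216),d(485,385)),('fwR',b(632,216),d(541,420)),
 ('boxFL',b(466,213),d(440,416)),('boxFR',b(728,213),d(652,565)),('boxRL',b(468,55),d(570,352)),('boxRR',b(726,57),d(782,482))]:
    x,e=tri([(T,p),(S,q)]);print(n,x.round(4),e)
```

```text
cardL [0.5422 0.272  0.1189] [np.float64(0.4), np.float64(0.4)]
cardR [0.5058 0.135  0.1169] [np.float64(0.3), np.float64(0.3)]
rwL [ 0.5217 -0.1201  0.1405] [np.float64(0.7), np.float64(0.7)]
rwR [ 0.519  -0.1602  0.1388] [np.float64(1.0), np.float64(1.0)]
fwL [ 0.4875 -0.1184  0.1411] [np.float64(1.5), np.float64(1.5)]
fwR [ 0.485  -0.1585  0.1406] [np.float64(1.7), np.float64(1.7)]
boxFL [ 0.5056 -0.0628  0.0846] [np.float64(3.8), np.float64(3.8)]
boxFR [ 0.4929 -0.2245  0.0821] [np.float64(1.5), np.float64(1.5)]
boxRL [ 0.6053 -0.0699  0.0803] [np.float64(0.8), np.float64(0.8)]
boxRR [ 0.5909 -0.2314  0.0819] [np.float64(1.1), np.float64(1.1)]
```

Everything checks out: card 142 mm wide at z≈0.118, box 162 mm at z≈0.083, wing tops 34–40 mm at z≈0.14. I'll move to a wrist view above the card.

The manual's scale: shifts go in shares of 62.5 mm and turns go in shares of 180 degrees. Converting my numbers, -0.0398 m is -0.6368, -0.0338 m is -0.5408.

{"api": "hand_motion", "payload": {
  "moves": [
    {"d": [-0.6368, -0.5408, 0], "jaw": 0.085},
    {"d": [-0.6368, -0.5408, 0], "jaw": 0.085},
    {"d": [-0.6368, -0.5408, 0], "jaw": 0.085},
    {"d": [-0.6368, -0.5408, 0], "jaw": 0.085},
    {"d": [-0.6368, -0.5408, 0], "jaw": 0.085}
  ]
}}

```text
t: 0.72
tcp_pos: [0.3142, 0.3845, 0.2308]
orientation: [-180.0, -0.0, 164.5]
contact_force: [0.8, 0.2, -0.0]
finger_gap: 0.0847
grip_force: 0.0
```

{"api": "hand_motion", "payload": {
  "moves": [
    {"d": [-0.6368, -0.5408, 0], "jaw": 0.085},
    {"d": [-0.6368, -0.5408, 0], "jaw": 0.085},
    {"d": [-0.6368, -0.5408, 0], "jaw": 0.085},
    {"d": [-0.6368, -0.5408, 0], "jaw": 0.085},
    {"d": [-0.6368, -0.5408, 0], "jaw": 0.085}
  ]
}}

```text
t: 1.35
tcp_pos: [0.4607, 0.1685, 0.231]
orientation: [180.0, -0.0, 164.5]
contact_force: [0.9, 1.0, -0.5]
finger_gap: 0.0849
grip_force: 0.0
```

{"api": "hand_motion", "payload": {
  "moves": [
    {"turn_vec": [0, 0, 0.0556], "jaw": 0.085},
    {"turn_vec": [0, 0, 0.0556], "jaw": 0.085},
    {"turn_vec": [0, 0, 0.0556], "jaw": 0.085},
    {"turn_vec": [0, 0, 0.0556], "jaw": 0.085}
  ]
}}

```text
t: 1.85
tcp_pos: [0.4599, 0.1699, 0.2307]
orientation: [-179.9, -0.0, 124.1]
contact_force: [0.4, -0.6, -0.1]
finger_gap: 0.0852
grip_force: 0.0
```

{"api": "hand_motion", "payload": {
  "moves": [
    {"turn_vec": [0, 0, 0.0556], "jaw": 0.085},
    {"turn_vec": [0, 0, 0.0556], "jaw": 0.085},
    {"turn_vec": [0, 0, 0.0556], "jaw": 0.085},
    {"turn_vec": [0, 0, 0.0472], "jaw": 0.085},
    {"jaw": 0.085}
  ]
}}

```text
t: 2.48
tcp_pos: [0.46, 0.17, 0.2308]
orientation: [-180.0, 0.0, 86.1]
contact_force: [0.2, -0.2, -0.3]
finger_gap: 0.0851
grip_force: 0.0
```

Run:
```python
from plant import arm
import cv2,pickle
o=arm.get_obs();c=arm.get_calibration('wrist');im=arm.read_camera('wrist')[...,::-1];cv2.imwrite('pics/w1.png',im);pickle.dump(c,open('w1.pkl','wb'));print(o['tcp_pos'],o['orientation'],o['contact_force'],c)
```

```text
[0.45996027 0.16999208 0.23079838] [-1.79950943e+02  1.28340360e-02  8.60833398e+01] [ 0.24164798 -0.18158623 -0.30530021] {'fx': 296.2957827534294, 'fy': 296.2957827534294, 'cx': 281.2616105649646, 'cy': 205.99135254661547, 'position': array([0.46387988, 0.24674413, 0.37463466]), 'rotation': array([-17.52504515,   0.08188423,  -3.91503887])}
```

View pics/w1.png

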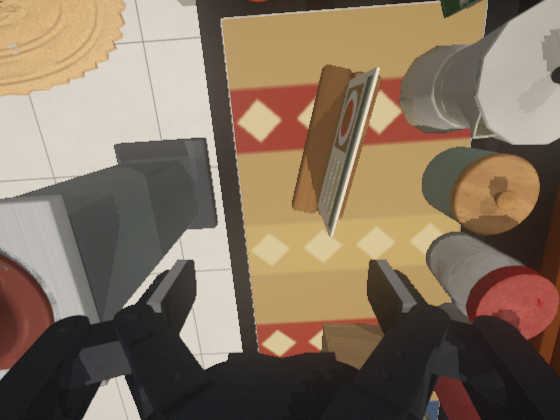

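The wrist view shows the card's top edge running from (378,69) to (332,234). Next, the clip from the same camera.

Converted, -0.052 m is -0.832, 0.0087 m is 0.1392.

{"api": "hand_motion", "payload": {
  "moves": [
    {"d": [-0.832, 0.1392, 0], "jaw": 0.085},
    {"d": [-0.832, 0.1392, 0], "jaw": 0.085},
    {"d": [-0.832, 0.1392, 0], "jaw": 0.085},
    {"d": [-0.832, 0.1392, 0], "jaw": 0.085}
  ]
}}

```text
t: 3.02
tcp_pos: [0.4803, -0.0414, 0.2313]
orientation: [180.0, -0.0, 86.1]
contact_force: [0.9, -0.2, -0.3]
finger_gap: 0.0851
grip_force: 0.0
```

{"api": "hand_motion", "payload": {
  "moves": [
    {"d": [-0.832, 0.1392, 0], "jaw": 0.085},
    {"d": [-0.832, 0.1392, 0], "jaw": 0.085},
    {"d": [-0.832, 0.1392, 0], "jaw": 0.085},
    {"d": [-0.832, 0.1392, 0], "jaw": 0.085},
    {"jaw": 0.085}
  ]
}}

```text
t: 3.65
tcp_pos: [0.5002, -0.2526, 0.2309]
orientation: [-180.0, -0.0, 85.9]
contact_force: [0.6, 0.7, -0.1]
finger_gap: 0.0852
grip_force: 0.0
```

Run:
```python
from plant import arm
from h import *
import pickle
o=arm.get_obs();c=arm.get_calibration('wrist');im=arm.read_camera('wrist')[...,::-1];cv2.imwrite('pics/w2.png',im);pickle.dump(c,open('w2.pkl','wb'));print(o['tcp_pos'],o['orientation'])
w=pickle.load(open('w1.pkl','rb'));T=arm.get_calibration('top');S=arm.get_calibration('scene')
for p,a,b in [((378,69),(173.4,225.2),(200,177.4)),((332.3,234),(219,234),(218.6,197.4))]:
    print(onz(w,p,.121),tri([(w,p),(T,a),(S,b)]))
W=proj(c,np.array([.503,-.139,.13]));u,v=int(W[0]),int(W[1]);print(u,v)
x0=max(0,min(u-100,360));y0=max(0,min(v-75,270));print(x0,y0)
w1=cv2.imread('pics/w1.png')
cv2.imwrite('pics/c2.png',np.vstack([crop(im,x0,y0,200,100,4)[:400],cv2.resize(crop(w1,300,55,110,190,1),None,fx=1,fy=1) if 0 else crop(im,x0,y0+100,200,50,4)]))
```

```text
[ 0.50019419 -0.25263146  0.23085526] [-1.79954087e+02 -1.44441211e-04  8.58505592e+01]
[0.54130026 0.27394627 0.121     ] (array([0.54253465, 0.27314651, 0.11807798]), [np.float64(1.2), np.float64(0.9), np.float64(0.9)])
[0.50329948 0.13655336 0.121     ] (array([0.50504785, 0.13475235, 0.11722895]), [np.float64(1.2), np.float64(0.6), np.float64(0.8)])
276 61
176 0
```

View pics/c2.png

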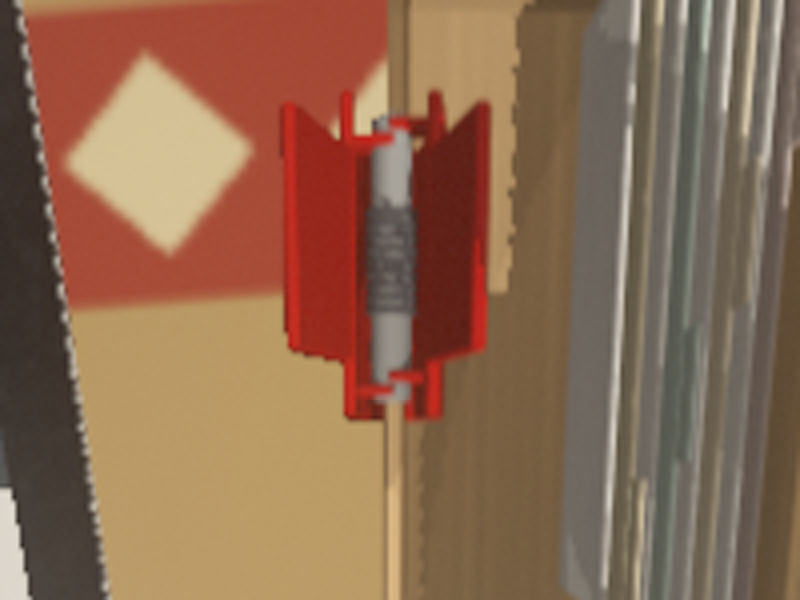

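The crop shows the wing tops: left (285,103)–(290,348), right (488,103)–(485,350), with the pin at x≈390 over the rim line at x≈395. I'll turn these into positions.

Run:
```python
from plant import arm
from h import *
import pickle
w=pickle.load(open('w2.pkl','rb'));T=arm.get_calibration('top');S=arm.get_calibration('scene')
k=lambda x,y:(176+x/4,y/4)
b=lambda x,y:(270+(x-400)/5,190+y/5); d=lambda x,y:(260+(x-400)/5,210+(y-300)/5)
P=[]
for p,q,r in [((488,103),b(565,157),d(530,360)),((485,350),b(632,157),d(585,396)),((285,103),b(565,216),d(485,385)),((290,348),b(632,216),d(541,420))]:
    z=onz(w,k(*p),.145);P.append(z);print(z.round(4),tri([(w,k(*p)),(T,q),(S,r)]))
P=np.array(P);m=P.mean(0);print(m)
print('pin',onz(w,k(391,120),.106),onz(w,k(391,395),.106))
y=P[0]+P[2]-P[1]-P[3];print('yaw',-np.degrees(np.arctan2(y[0],y[1])))
o=arm.get_obs();d=m-o['tcp_pos'];yaw=np.radians(o['orientation'][2]);print('dx,dy',d[0]*np.cos(yaw)+d[1]*np.sin(yaw),d[0]*np.sin(yaw)-d[1]*np.cos(yaw))
```

```text
[ 0.5195 -0.1205  0.145 ] (array([ 0.52080477, -0.12004223,  0.14115277]), [np.float64(1.1), np.float64(1.4), np.float64(0.4)])
[ 0.5168 -0.1596  0.145 ] (array([ 0.51820715, -0.15995347,  0.13937101]), [np.float64(1.3), np.float64(1.7), np.float64(0.5)])
[ 0.485  -0.1179  0.145 ] (array([ 0.48623586, -0.11832641,  0.14246458]), [np.float64(1.7), np.float64(0.9), np.float64(2.4)])
[ 0.4818 -0.1567  0.145 ] (array([ 0.48341692, -0.15805709,  0.1420775 ]), [np.float64(2.5), np.float64(0.7), np.float64(3.0)])
[ 0.5007939  -0.13867149  0.145     ]
pin [ 0.50258226 -0.11262307  0.106     ] [ 0.49843972 -0.16427371  0.106     ]
yaw -4.380177032119858
dx,dy 0.11191231038975397 -0.007381501177548315
```

Converted, 0.0375 m is 0.6, -0.0024 m is -0.0384, -0.2 degrees / 180 = -0.0011.

{"api": "hand_motion", "payload": {
  "moves": [
    {"d": [0.6, -0.0384, 0], "jaw": 0.085},
    {"d": [0.6, -0.0384, 0], "jaw": 0.085},
    {"d": [0.6, -0.0384, 0], "turn_vec": [0, 0, -0.0011], "jaw": 0.085},
    {"jaw": 0.085}
  ],
  "clamp_n": 40
}}

```text
t: 4.2
tcp_pos: [0.501, -0.1338, 0.2313]
orientation: [180.0, -0.0, 86.5]
contact_force: [0.4, -0.4, 1.0]
finger_gap: 0.0848
grip_force: 0.0
```

{"api": "hand_motion", "payload": {
  "moves": [
    {"d": [0, 0, 0.48], "jaw": 0.085},
    {"d": [0, 0, 0.48], "jaw": 0.085},
    {"d": [0, 0, 0.48], "jaw": 0.085},
    {"d": [0, 0, 0.512], "jaw": 0.085},
    {"jaw": 0.085}
  ]
}}

```text
t: 4.82
tcp_pos: [0.4989, -0.136, 0.1063]
orientation: [-179.6, -0.1, 86.2]
contact_force: [-0.9, 0.0, 0.1]
finger_gap: 0.085
grip_force: 0.0
```

Converted, -0.0027 m is -0.0432, -0.0015 m is -0.024, 0.4 degrees / 180 = 0.0022.

{"api": "hand_motion", "payload": {
  "moves": [
    {"d": [-0.0432, 0.0336, -0.024], "turn_vec": [0, 0, 0.0022], "jaw": 0.085},
    {"jaw": 0.06},
    {"jaw": 0.045}
  ]
}}

```text
t: 5.2
tcp_pos: [0.504, -0.1403, 0.1123]
orientation: [179.9, 0.0, 85.8]
contact_force: [-0.8, 0.4, -0.2]
finger_gap: 0.0511
grip_force: 0.0
```

{"api": "hand_motion", "payload": {
  "moves": [
    {"jaw": 0.03},
    {"jaw": 0.02},
    {"jaw": 0.01},
    {"jaw": 0.01},
    {"jaw": 0.01}
  ]
}}

```text
t: 5.82
tcp_pos: [0.5031, -0.1399, 0.1107]
orientation: [-180.0, -0.0, 85.8]
contact_force: [-0.1, 0.1, -0.5]
finger_gap: 0.0155
grip_force: 42.3
```

Run:
```python
from plant import arm
from h import *
import pickle
im=arm.read_camera('wrist')[...,::-1];s=arm.read_camera('scene')[...,::-1];cv2.imwrite('pics/s3.png',s)
cv2.imwrite('pics/c3.png',np.hstack([crop(im,150,200,250,220,1.6),crop(s,250,190,100,88,4)]))
```

```text
(no output)
```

View pics/c3.png

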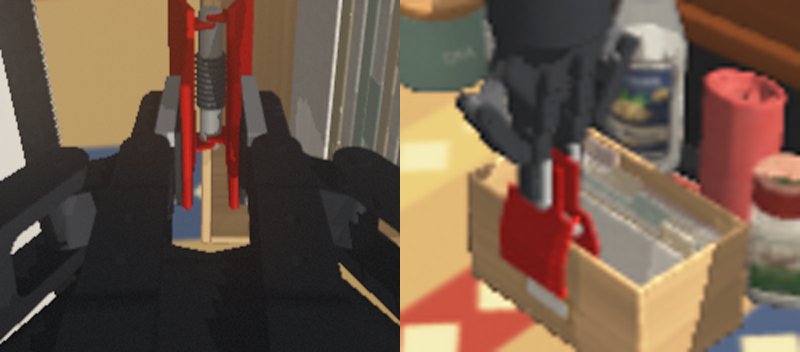

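The clip is squeezed open (gap 15.5 mm at 42 N), with both wings between the pads, clip centre about (210,75) in the left crop. Lifting straight up.

Converted, -0.03 m is -0.48, -0.02 m is -0.32.

{"api": "hand_motion", "payload": {
  "moves": [
    {"d": [0, 0, -0.16], "jaw": 0.01},
    {"d": [0, 0, -0.24], "jaw": 0.01},
    {"d": [0, 0, -0.24], "jaw": 0.01},
    {"d": [0, 0, -0.32], "jaw": 0.01},
    {"d": [0, 0, -0.48], "jaw": 0.01}
  ]
}}

```text
t: 6.55
tcp_pos: [0.5028, -0.1397, 0.2019]
orientation: [-180.0, -0.0, 85.8]
contact_force: [0.3, 0.5, -0.3]
finger_gap: 0.0151
grip_force: 42.3
```

{"api": "hand_motion", "payload": {
  "moves": [
    {"d": [0, 0, -0.48], "jaw": 0.01},
    {"jaw": 0.01}
  ]
}}

```text
t: 6.8
tcp_pos: [0.505, -0.1407, 0.2354]
orientation: [179.6, 0.1, 85.8]
contact_force: [-0.1, -0.1, -0.8]
finger_gap: 0.0154
grip_force: 42.3
```

Run:
```python
from plant import arm
from h import *
# target TCP over card middle, yaw 75
o=arm.get_obs();d=np.array([.5235,.2045,.23])-o['tcp_pos'];y=np.radians(o['orientation'][2]);print(o['tcp_pos'],o['orientation'],d[0]*np.cos(y)+d[1]*np.sin(y),d[0]*np.sin(y)-d[1]*np.cos(y))
```

```text
[ 0.50496847 -0.14066603  0.23539204] [1.79592888e+02 1.45254364e-01 8.57877145e+01] 0.3455948266033313 -0.006871673505526789
```

Converted, 0.05 m is 0.8, 0.04 m is 0.64.

{"api": "hand_motion", "payload": {
  "moves": [
    {"d": [0.48, 0, 0], "jaw": 0.01},
    {"d": [0.8, 0, 0], "jaw": 0.01},
    {"d": [0.8, 0, 0], "jaw": 0.01},
    {"d": [0.64, 0, 0], "jaw": 0.01},
    {"d": [0.48, 0, 0], "jaw": 0.01}
  ]
}}

```text
t: 7.42
tcp_pos: [0.5172, 0.0613, 0.2298]
orientation: [-179.9, 0.0, 85.9]
contact_force: [-0.4, -0.6, -1.9]
finger_gap: 0.0155
grip_force: 42.3
```

{"api": "hand_motion", "payload": {
  "moves": [
    {"turn_vec": [0, 0, 0.0306], "jaw": 0.01},
    {"turn_vec": [0, 0, 0.0306], "jaw": 0.01},
    {"jaw": 0.01},
    {"jaw": 0.01}
  ]
}}

```text
t: 7.92
tcp_pos: [0.5176, 0.0595, 0.2303]
orientation: [-179.9, 0.0, 74.9]
contact_force: [0.4, -0.2, 0.9]
finger_gap: 0.0153
grip_force: 42.3
```

Run:
```python
from plant import arm
from h import *
import pickle
o=arm.get_obs();c=arm.get_calibration('wrist');im=arm.read_camera('wrist')[...,::-1];cv2.imwrite('pics/w4.png',im);pickle.dump((c,o),open('w4.pkl','wb'));print(o['tcp_pos'],o['orientation'])
s=arm.read_camera('scene')[...,::-1];cv2.imwrite('pics/s4.png',s)
W=[proj(c,np.array([x,y,.121])) for x,y in[(.541,.274),(.504,.136)]];print(W)
us=[int(a[0]) for a in W];vs=[int(a[1]) for a in W]
x0=max(0,min(us)-60);print('card crop',x0)
a=cv2.resize(im[0:210,x0:x0+140],None,fx=2.86,fy=2.86,interpolation=cv2.INTER_CUBIC)
p=proj(arm.get_calibration('scene'),o['tcp_pos']-[0,0,.02]);q0,q1=int(p[0])-35,int(p[1])-50;print('scene crop',q0,q1)
b=cv2.resize(s[q1:q1+105,q0:q0+70],None,fx=5.714,fy=5.714,interpolation=cv2.INTER_CUBIC)
cv2.imwrite('pics/c4.png',np.hstack([a[:600],b[:600]]))
```

```text
[0.51757989 0.05946818 0.23026359] [-1.79947936e+02  1.45432134e-02  7.48518716e+01]
[(np.float64(234.1954626084385), np.float64(-99.62909501561234)), (np.float64(242.9454644580641), np.float64(120.36515487057991))]
card crop 174
scene crop 201 125
```

View pics/c4.png

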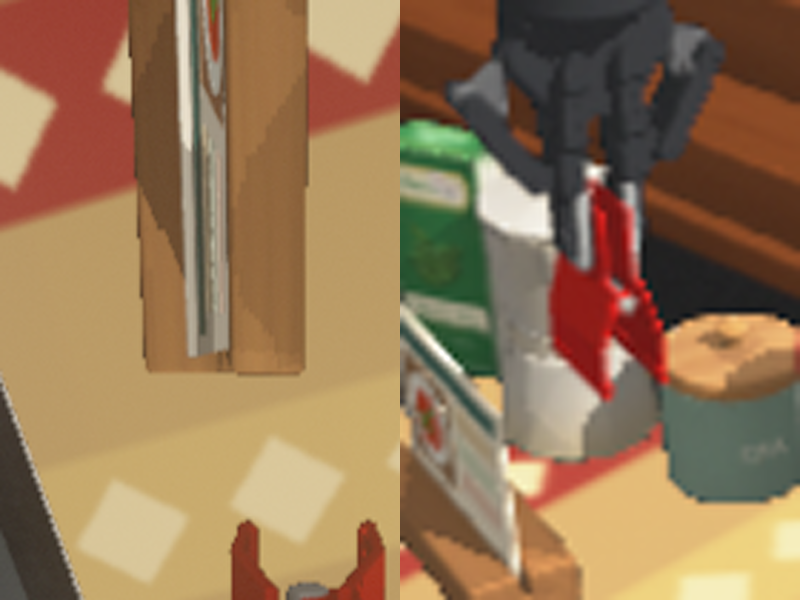

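The left crop shows the card's top edge band from (181,0) to its near end at (192,355), with the clip's wings below at x≈245–370. The scene crop shows the clip held upright and wide open. Now computing the card line.

Run:
```python
from plant import arm
from h import *
import pickle
c,o=pickle.load(open('w4.pkl','rb'))
A=onz(c,(174+192.5/2.86,355/2.86),.121);B=onz(c,(174+181/2.86,0),.121);u=(B-A)/np.linalg.norm(B-A)
print(A,B,'yaw',-np.degrees(np.arctan2(u[0],u[1])));M=A+u*.074;print('mid',M)
for tgt in (M,np.array([.523,.2045,0])):
    d=tgt-o['tcp_pos'];y=np.radians(o['orientation'][2]);print(d[0]*np.cos(y)+d[1]*np.sin(y),d[0]*np.sin(y)-d[1]*np.cos(y))
# wings centre seen at crop (307,525): compare with tool plane
P=onz(c,(174+307/2.86,525/2.86),o['tcp_pos'][2]+.036)-o['tcp_pos'];print('wing ctr tool y',P[0]*np.sin(y)-P[1]*np.cos(y),'x',P[0]*np.cos(y)+P[1]*np.sin(y))
```

```text
[0.50180676 0.13350831 0.121     ] [0.52538871 0.21824648 0.121     ] yaw -15.551457159520481
mid [0.52164643 0.20479918 0.121     ]
0.14134389486818136 -0.03405198870562642
0.14140882181183909 -0.0326672721605789
wing ctr tool y -0.0014322974300010338 x 0.051259809213538225
```

Converted, 0.04 m is 0.64, 0.025 m is 0.4, 0.3 degrees / 180 = 0.0017.

{"api": "hand_motion", "payload": {
  "moves": [
    {"d": [0.4, -0.096, 0], "jaw": 0.01},
    {"d": [0.64, -0.16, 0], "jaw": 0.01},
    {"d": [0.64, -0.16, 0], "jaw": 0.01},
    {"d": [0.4, -0.08, 0], "turn_vec": [0, 0, 0.0017], "jaw": 0.01},
    {"d": [0.176, -0.0272, 0], "jaw": 0.01}
  ]
}}

```text
t: 8.65
tcp_pos: [0.5233, 0.2052, 0.2307]
orientation: [-180.0, 0.0, 74.6]
contact_force: [-0.4, -0.6, -1.1]
finger_gap: 0.0155
grip_force: 42.3
```

{"api": "hand_motion", "payload": {
  "moves": [
    {"jaw": 0.01},
    {"d": [0, 0, 0.24], "jaw": 0.01},
    {"jaw": 0.01},
    {"jaw": 0.01}
  ]
}}

```text
t: 9.15
tcp_pos: [0.5232, 0.2035, 0.2153]
orientation: [-180.0, 0.0, 74.4]
contact_force: [-0.3, -0.4, -0.5]
finger_gap: 0.0153
grip_force: 42.3
```

Run:
```python
from plant import arm
from h import *
import pickle
o=arm.get_obs();c=arm.get_calibration('wrist');im=arm.read_camera('wrist')[...,::-1];pickle.dump((c,o),open('w5.pkl','wb'));print(o['tcp_pos'],o['orientation'])
s=arm.read_camera('scene')[...,::-1]
p=proj(arm.get_calibration('scene'),o['tcp_pos']-[0,0,.04]);q0,q1=int(p[0])-35,int(p[1])-50;print('scene crop',q0,q1)
b=cv2.resize(s[q1:q1+105,q0:q0+70],None,fx=5.714,fy=5.714,interpolation=cv2.INTER_CUBIC)
a=cv2.resize(im[60:270,210:350],None,fx=2.857,fy=2.857,interpolation=cv2.INTER_CUBIC)
cv2.imwrite('pics/c5.png',np.hstack([a[:600],b[:600]]))
```

```text
[0.5232431  0.20352895 0.21531758] [-1.79961336e+02  2.79612695e-02  7.44334571e+01]
scene crop 171 120
```

View pics/c5.png

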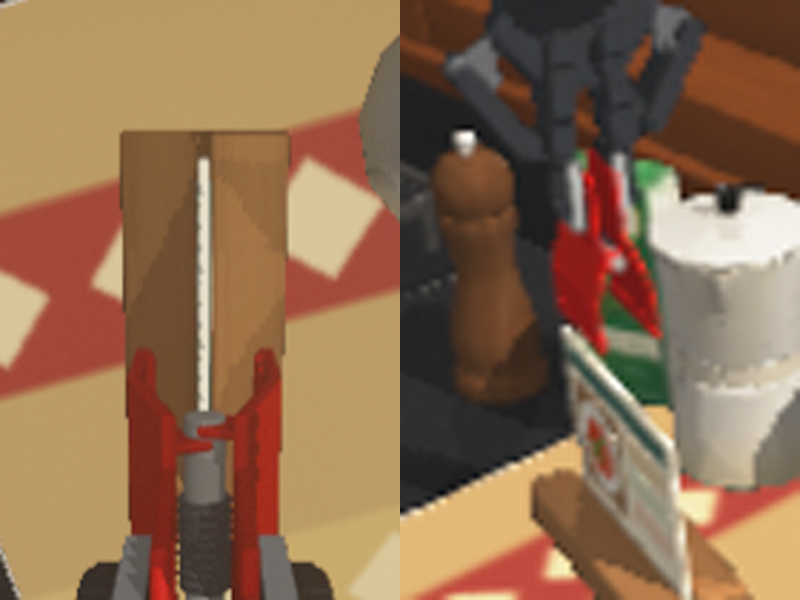

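The left crop shows the card edge at x≈204, the jaws at 128 and 280 (middle 204) and the pin at 205. All lie on the camera's centre plane, so the clip is centred and aligned. In the scene crop the lips are above the card's top edge. Descending slowly.

Converted, 0.01 m is 0.16.

{"api": "hand_motion", "payload": {
  "moves": [
    {"d": [0, 0, 0.16], "jaw": 0.01},
    {"d": [0, 0, 0.16], "jaw": 0.01},
    {"d": [0, 0, 0.16], "jaw": 0.01},
    {"d": [0, 0, 0.16], "jaw": 0.01},
    {"jaw": 0.01}
  ]
}}

```text
t: 9.88
tcp_pos: [0.5226, 0.204, 0.1742]
orientation: [-179.9, 0.1, 74.5]
contact_force: [-0.8, 0.2, -0.3]
finger_gap: 0.0155
grip_force: 42.3
```

{"api": "hand_motion", "payload": {
  "moves": [
    {"d": [0, 0, 0.16], "jaw": 0.01},
    {"d": [0, 0, 0.16], "jaw": 0.01},
    {"d": [0, 0, 0.112], "jaw": 0.01},
    {"jaw": 0.01},
    {"jaw": 0.01}
  ]
}}

```text
t: 10.5
tcp_pos: [0.5236, 0.2042, 0.1491]
orientation: [180.0, -0.0, 74.5]
contact_force: [-0.1, 0.0, -0.1]
finger_gap: 0.0156
grip_force: 42.3
```

Run:
```python
from plant import arm
from h import *
o=arm.get_obs();im=arm.read_camera('wrist')[...,::-1];print(o['tcp_pos'],o['orientation'],o['contact_force'])
s=arm.read_camera('scene')[...,::-1]
p=proj(arm.get_calibration('scene'),o['tcp_pos']-[0,0,.04]);q0,q1=int(p[0])-35,int(p[1])-60;print('scene crop',q0,q1)
b=cv2.resize(s[q1:q1+105,q0:q0+70],None,fx=5.714,fy=5.714,interpolation=cv2.INTER_CUBIC)
a=cv2.resize(im[60:270,210:350],None,fx=2.857,fy=2.857,interpolation=cv2.INTER_CUBIC)
cv2.imwrite('pics/c6.png',np.hstack([a[:600],b[:600]]))
```

```text
[0.52357854 0.20424846 0.14906379] [ 1.79977976e+02 -1.29146842e-02  7.44836052e+01] [-0.09561867  0.01673845 -0.13382545]
scene crop 173 129
```

View pics/c6.png

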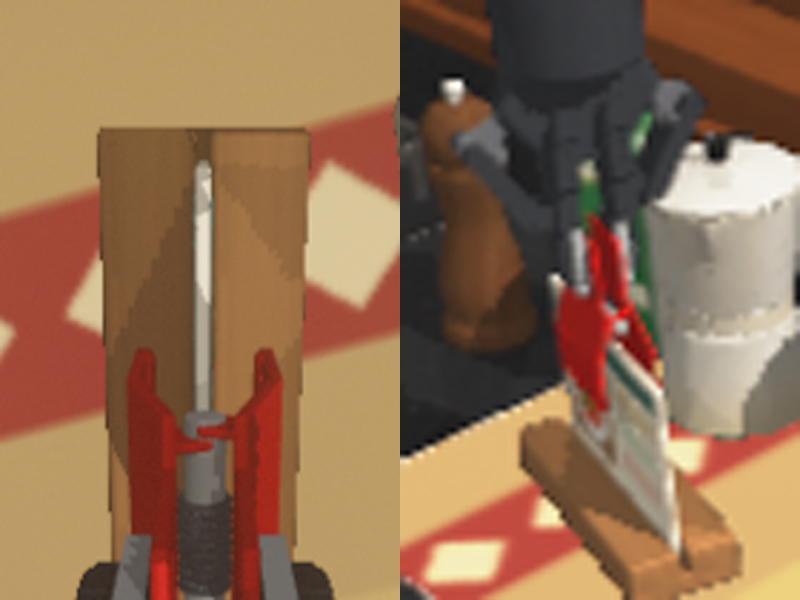

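The left crop shows the card centred at x≈204 between the jaws (128 and 281) with clear gaps. The scene crop shows the front jaw well down in front of the card and the other one behind it. Contact force is near zero, so I'm handing in.

```bash
python3 -c "
from plant import arm
print(arm.finish_job())"
```

```text
the job is handed in; nothing more can be done
None
```

The clip is held squeezed wide open over the middle of the card's top edge, one jaw in front and one behind, with clear gaps in the last picture and almost no force on the tool; I handed the job in at about 10.5 s.

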